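# Hold up a roller-ski binding to the inspection camera

### The job

Press both hold-down straps over the roller ski down until they click shut; then take the loose binding toe piece off the ski and show it to the inspection camera: hold it in the air with its middle about 12 cm straight in front of the lens, on the lens's line of sight, toe end towards the lens, its length along that line of sight (so it tilts toe-up as the camera looks down) and its flap side up, not leaning sideways. Finish while still holding it there steadily with the straps still shut, and leave the camera and everything else on the bench alone.

Things in the scene. Friction and masses are not known exactly. Their poses are not given: they have to be found in the camera images.
- rollerski: fixed work: aluminium roller ski, 710 mm long over its two black 74 mm wheels, in a plywood cradle. Origin on the bench under its middle; y along the ski to the toe end, z up, x away from the robot. Shaft 42 wide, top 80 mm up; in its middle a black binding plate, 47 x 220, top 86 mm up, with 3 mm guide lips. Strap hinge posts at x = 40, y = -170 and 170, 106 high
- strap_rear (a joint): hinge of the rear (-y) steel hold-down strap, rad: 0 = shut, level across the shaft; 0.75 to 1.1 = standing open at the start. It moves stiffly and stays where left; closing takes up to 5 N at the pad. Below about 0.18 a detent snaps it to 0 and holds it. Push it down to 0 from above. Axis parallel to the ski's y, at x = 40, y = -170, z = 94 mm in the ski's frame
- strap_front (a joint): hinge of the front (+y) steel hold-down strap, rad: 0 = shut, level across the shaft; 0.75 to 1.1 = standing open at the start. It moves stiffly and stays where left; closing takes up to 5 N at the pad. Below about 0.18 a detent snaps it to 0 and holds it. Push it down to 0 from above. Axis parallel to the ski's y, at x = 40, y = 170, z = 94 mm in the ski's frame
- strap_rear_pad (a point): top centre of the black thumb pad (26 x 34) at the free end of the rear strap (84 long, 28 wide, 7 thick, from its hinge towards -x of the ski when shut): 75 mm from the hinge axis; when shut 101 mm above the bench and 35 mm to the -x side of the shaft's middle; the strap's top is then 98 mm above the bench
- strap_front_pad (a point): top centre of the black thumb pad (26 x 34) at the free end of the front strap (84 long, 28 wide, 7 thick, from its hinge towards -x of the ski when shut): 75 mm from the hinge axis; when shut 101 mm above the bench and 35 mm to the -x side of the shaft's middle; the strap's top is then 98 mm above the bench
- binding: loose binding toe piece, grey plastic, about 140 g, on the plate, toe to the ski's +y. Origin at the centre of its underside; x to the toe, y across, z up. Sole 110 x 36 x 8; at x -28 to 28 a block 34 wide with parallel sides, z 8 to 36, good to grip across y near x = 0, black flap on top (to z 38); in front a round nose, radius 17, to z 26, with a steel toe bar; behind a 6 mm thin ridge
- binding_mid (a point): the middle of the binding: on its axis, 20 mm above its underside; axes as the binding's
- binding_toe (a point): the toe end of the binding, 53 mm along its x from binding_mid
- camstand: inspection camera's fixed stand: grey foot 110 x 110 x 14 mm, 20 mm post to 264 mm, 18 mm behind the foot's middle. Origin on the bench under the foot; the camera looks towards its -x. The black head tilts about a level axis 270 mm above the origin and looks 0.1 to 0.45 rad below level; it stays as set
- lens (a point): centre of the lens's front face, on the black camera head (head 60 x 54 x 50, lens tube 40 mm dia, white ring light), 60 mm in front of the tilt axis. Its x axis runs back into the camera along the line of sight, y is level, z is up as the camera sees it
- focus (a point): a point in the air 120 mm straight in front of the lens on its line of sight; the binding's middle belongs here. Same axes as the lens: x points along the line of sight to the lens, y is level. The binding is shown right when its own x, y, z axes agree with these
- wax_bottle: white plastic wax bottle, 54 dia x 140 tall (mm), standing; bystander, to be left alone; origin at the centre of its underside
- spray_can: aluminium can, 52 dia x 150 tall (mm), standing; bystander, to be left alone; origin at the centre of its underside
- cork: block of polishing cork, 45 x 65 x 30 mm; bystander, to be left alone; origin at the centre of its underside
- scraper: clear plastic wax scraper, 35 x 130 x 5 mm, lying flat; bystander, to be left alone; origin at the centre of its underside
- base_brush: wooden block brush with copper bristles, 130 x 60 x 34 mm; bystander, to be left alone; origin at the centre of its underside
- wax_block: pale block of wax, 85 x 35 x 24 mm; bystander, to be left alone; origin at the centre of its underside
- driver: screwdriver with black handle, lying; bystander, to be left alone
Things that resemble listed ones, but are neither listed nor needed, are in the scene too. What is shaped like the binding but orange, turquoise or yellow is not meant.

How it is judged:
On the way, in this order (a step that is already met when the one before it is completed fails the run):
1. both straps are pressed shut (value of joint each of strap_rear, strap_front below 0.06 rad), for 0.2 s.
2. the binding is lifted clear of the ski (height (world z) of binding above 0.12 m and contact force between binding and the fingers above 0.5 N), for 0.2 s.
At the end, for the whole second after the job is handed in: Both straps are shut (within 0.06 rad), and the gripper alone holds the binding still in the air: its middle within 25 mm of the focus point, its length along the line of sight within 0.2 rad with the toe towards the lens, flap side up, and not leaning sideways by more than 0.2 rad (all of step 1 and all of step 2 and distance between binding_mid and focus below 0.025 m and angle between the x axis of binding and the x axis of focus, either way round below 0.2 rad and x of binding_toe in the frame of focus above 0.02 m and angle between binding's own y axis and vertical between 1.3708 and 1.7708 rad and angle between binding's own z axis and vertical below 0.8 rad and linear speed of binding below 0.02 m/s and angular speed of binding below 0.15 rad/s and contact force between binding and rollerski below 0.1 N and contact force between binding and camstand below 0.1 N); the arm keeps its last pose, push and grip.
It fails at once if another thing on the bench is disturbed (moved over 30 mm) (distance of any of wax_bottle, spray_can, cork, scraper, base_brush, wax_block, driver from where it was at the start of the episode above 0.03 m).
It fails at once if the camera is pushed out of its aim (lens moved over 8 mm) (distance of lens from where it was at the start of the episode above 0.008 m).
It also fails if it takes over 59 s, if anything falls off the work surface, if the arm or the gripper's body presses on something with over 40 N, if the wrist force passes 120 N, or if a joint passes its speed limit or range.

### The arm

A 6-joint arm with a two-finger parallel gripper is mounted at the origin on the work surface. World frame = base frame: x ahead of the robot, y to its left, z up, the work surface at z = 0. Lengths are in m, angles in rad, forces in N, time in s.
With the tool pointing down it reaches from about 0.35 to 0.875 m from the base axis. Payload 15.5 kg.
Tool frame: the origin (TCP) lies on the centre line of the jaws, within the pads' length; the fingertips stand r.tip_reach ahead of it and the grasp point (between the pads) is the TCP (r.tip_reach is the distance from the TCP to the fingertips, in m); z points along the fingers, y is the direction in which the jaws open and shut (so a half turn about z gives the same grasp; the last joint's range is limited). The gripper opens to 85 mm and grips with 20 to 120 N. Pads are 22 mm wide; open, the fingers measure 114 mm over their backs; the gripper's body (76 mm by 85 mm) begins 54 mm behind the grasp point. The pads swing forward as they close: fully open they stand 13 mm farther back than shut.
Start: joints at [-0.096, 0.494, 1.345, -0, 1.302, -0.096], TCP at [0.625, 0, 0.228] pointing down, gripper open.
Joint ranges: [-2.91, 2.91], [-0.82, 2.16], [0.22, 2.67], [-1.22, 4.37], [0.12, 2.79], [-3.08, 3.08]. Speed limits (rad/s): [1.89, 1.89, 2.57, 3.01, 3.01, 3.01].

### API

Orientations are given as a unit quaternion [x, y, z, w].
In Python, from station import r gives the robot as it stands.
- The arm moves only by the shell command python3 -m pendant 'ROWS'. ROWS is a JSON object of lists of equal length, an entry for each row: "gripper": the finger opening in mm, from 0 to 85.4; "travel": the shift along the tool's x, y, z in mm, a list of three; "yaw": the turn about the tool's z in rad. In form: {"gripper": [gripper, ...], "travel": [[x, y, z], ...], "yaw": [yaw, ...]}. A call has 1 to 12 rows; each row shifts and turns the commanded pose from where the row before left it, along the tool's axes as they then stand; what a row does not reach is not made up. A row lasts 1/10 s, in which the tool goes at most 50 mm and 8.59 degrees, less where a joint would pass 70% of its speed; a pose out of reach is approached as far as the arm can. A call is refused whole if a number of a shift passes 50 or a number of a turn 0.15, either way. A call with a gripper value outside its range is refused whole. The fingers move at their own pace and stop on an object; the grip force is fixed at half the most. Time passes only in rows, so rows that do not move let the fingers close. It gives the time, the measured TCP pose, the force and the opening at its end, in the units of the state.
- r.observe(): the state, without advancing time (a new reading comes with each control period).
- r.grab_frame(name): name is "scene" or "side" or "wrist"; returns the picture (420x560x3 uint8, blue, green, red); there is no depth.
- r.camera_model(name): a dict with "camera_matrix" (3x3 intrinsics, pixels), "R" (3x3) and "t" (3): a world point X has camera coordinates R X + t. Camera axes: x right, y down, z forward; pixel columns grow to the right and rows downward; lengths in m; the calibration is good to about 2 mm. The wrist camera is an equidistant fisheye: a pixel r from the principal point sees the ray r / f radians off the axis. A picture is of the moment at which its call begins: read the wrist's pose just before it. camera_model takes no time and is no camera call; for the wrist camera it gives the pose at the moment of the call.
- r.finish_job(): hands the job in, once; it reports no verdict.
Trained networks look in the newest picture that a camera, given by its name, has taken for a name from the list of things; names that differ only in an ending like _2 or _b are one class to them, and where a whole thing is asked for, a point or a joint stands for the part that bears it (a point fixed in the world has none). Each returns a list of dicts, best first, with "score" (0 to 1); they miss things now and then, are a little off and sometimes report something else, mostly with a low value. They report only what shows in the picture. A call takes as long as a camera call. They do not tell look-alikes from the thing itself.
- r.spot_in(camera, label): "bbox" ([left, top, right, bottom] in pixels, round what is visible of it).
- r.place_of(camera, label): "uv" ([column, row] in pixels: a listed point, or the origin of a listed thing).
The state is a dict: "time_s": time; "joint_pos": joint angles; "dq": joint speeds; "joint_efforts": joint torques, N m; "tcp_pos": TCP position; "tcp_rot": TCP orientation; "force": force on the tool from outside, world axes, zero at the start; "wrist_torque": the same for the moment, N m; "width": finger opening in m.
Only numpy, scipy, OpenCV 4.12 (cv2) and the standard library are available. Lean on these libraries where they do the work, as an engineer would, in place of code of your own. Each camera call takes 0.05 s, during which the arm holds its last target. There are 200 camera calls.

## Working session

There is one attempt and no reset: what is moved stays moved. The work goes in short steps, Python scripts to look and compute and a shell command to move; the robot and the scene stay as the last step left them, time stands still between calls to the robot, and variables do not carry over. Pictures are saved under pics/ and viewed, about 8 in all and at most 12, crops included, and the job is handed in when it is done.

```bash
mkdir -p pics; ls; cat > h.py <<'E'
import numpy as np, cv2
from station import r
def cam(n):
    m=r.camera_model(n); return np.array(m["camera_matrix"]),np.array(m["R"]),np.array(m["t"])
def ray(n,uv):
    K,R,t=cam(n); p=np.linalg.inv(K)@[uv[0],uv[1],1]
    if n=="wrist":
        th=np.hypot(p[0],p[1]); s=np.sin(th)/th if th>1e-9 else 1
        p=np.array([p[0]*s,p[1]*s,np.cos(th)])
    d=R.T@p; return -R.T@t,d/np.linalg.norm(d)
def proj(n,X):
    K,R,t=cam(n); c=R@np.asarray(X,float)+t
    if n=="wrist":
        rr=np.hypot(c[0],c[1]); th=np.arctan2(rr,c[2]); c=np.array([c[0]/rr*th,c[1]/rr*th,1])
    else: c=c/c[2]
    return (K@c)[:2]
def atz(n,uv,z):
    o,d=ray(n,uv); return o+d*(z-o[2])/d[2]
def tri(obs):
    A=np.zeros((3,3));b=np.zeros(3);rs=[ray(*o) for o in obs]
    for o,d in rs:
        P=np.eye(3)-np.outer(d,d);A+=P;b+=P@o
    X=np.linalg.solve(A,b)
    return X,[float(np.linalg.norm((np.eye(3)-np.outer(d,d))@(X-o))) for o,d in rs]
E
python3 - <<'E'
from h import *
for n in ("scene","side","wrist"):
    cv2.imwrite(f"pics/{n}0.png",r.grab_frame(n))
    for l in ("rollerski","strap_rear_pad","strap_front_pad","binding_mid","binding_toe","lens","camstand","focus"):
        print(n,l,[(np.round(d["uv"],1).tolist(),round(d["score"],2)) for d in r.place_of(n,l)[:4]])
a=cv2.imread("pics/scene0.png");b=cv2.imread("pics/side0.png")
cv2.imwrite("pics/both.png",cv2.resize(np.vstack([a,b]),None,fx=.71,fy=.71))
for n in ("scene","side"): K,R,t=cam(n);print(n,(-R.T@t).round(3),R[2].round(2))
E
```

```text
pics
scene rollerski [([271.4, 227.9], 0.74)]
scene strap_rear_pad [([232.1, 228.9], 0.89), ([310.6, 225.1], 0.31)]
scene strap_front_pad [([302.5, 166.0], 0.56)]
scene binding_mid [([314.7, 283.1], 0.97), ([243.3, 311.6], 0.93), ([271.7, 209.4], 0.73), ([261.3, 180.5], 0.49)]
scene binding_toe [([183.2, 223.5], 0.81), ([284.5, 195.4], 0.64), ([331.3, 280.6], 0.63), ([228.5, 297.5], 0.61)]
scene lens [([361.9, 195.7], 0.8), ([367.2, 256.5], 0.31)]
scene camstand [([366.8, 256.4], 0.95)]
scene focus []
side rollerski [([306.6, 265.6], 0.94)]
side strap_rear_pad [([312.7, 197.0], 0.47)]
side strap_front_pad [([306.2, 269.3], 0.73)]
side binding_mid [([358.7, 302.7], 0.91), ([366.7, 225.1], 0.65), ([278.7, 194.0], 0.63), ([310.5, 241.1], 0.58)]
side binding_toe [([308.5, 255.9], 0.88), ([366.9, 312.8], 0.83), ([378.7, 230.7], 0.75), ([217.8, 214.9], 0.71)]
side lens [([218.8, 214.9], 0.6), ([309.0, 254.7], 0.38)]
side camstand [([206.1, 279.9], 0.59)]
side focus []
wrist rollerski [([160.7, 202.4], 0.81)]
wrist strap_rear_pad [([141.3, 386.4], 0.7), ([78.3, 37.0], 0.63)]
wrist strap_front_pad [([79.8, 40.0], 0.89), ([133.7, 222.4], 0.23)]
wrist binding_mid [([45.1, 95.1], 0.93), ([64.1, 311.8], 0.91), ([125.8, 229.1], 0.76), ([355.3, 287.9], 0.63)]
wrist binding_toe [([118.6, 174.8], 0.97), ([29.2, 70.5], 0.73), ([382.7, 254.0], 0.63), ([42.4, 295.8], 0.56)]
wrist lens [([524.2, 174.7], 0.82)]
wrist camstand [([416.2, 124.5], 0.69)]
wrist focus []
scene [ 1.154 -0.888  1.374] [-0.39  0.53 -0.75]
side [0.457 0.943 1.06 ] [ 0.07 -0.75 -0.65]
```

View pics/scene0.png

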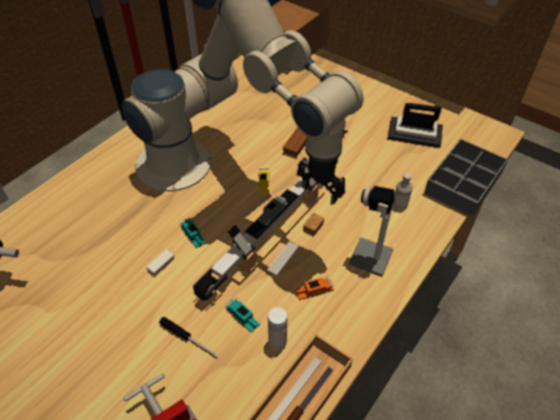

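View pics/side0.png

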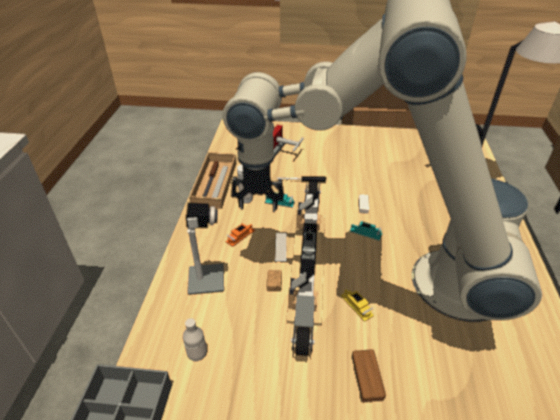

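The decoys are scene (192,232) turquoise, (242,314) turquoise, (315,287) orange and (263,180) yellow. The grey piece on the ski is at scene (272,209), side (310,241) and wrist (126,229), so that is my choice. Next I triangulate and check it in a close crop.

```bash
python3 - <<'E'
from h import *
O={"mid":[("scene",(271.7,209.4)),("side",(310.5,241.1)),("wrist",(125.8,229.1))],
"toe":[("scene",(284.5,195.4)),("side",(308.5,255.9)),("wrist",(118.6,174.8))],
"rear":[("scene",(232.1,228.9)),("side",(312.7,197)),("wrist",(141.3,386.4))],
"front":[("scene",(302.5,166)),("side",(306.2,269.3)),("wrist",(79.8,40))],
"lens":[("scene",(361.9,195.7)),("side",(218.8,214.9)),("wrist",(524.2,174.7))],
"stand":[("scene",(366.8,256.4)),("side",(206.1,279.9)),("wrist",(416.2,124.5))],
"ski":[("scene",(271.4,227.9)),("side",(306.6,265.6)),("wrist",(160.7,202.4))]}
for k,o in O.items():
    X,e=tri(o);print(k,X.round(4),np.round(e,4), tri(o[:2])[0].round(3))
print("stand z0",[atz(n,u,0).round(3) for n,u in O["stand"]])
print("ski z0",[atz(n,u,0).round(3) for n,u in O["ski"]])
for n in("scene","side","wrist"):
  for l in("wax_bottle","spray_can","cork","scraper","base_brush","wax_block","driver"):
    d=r.place_of(n,l)[:1]
    if d:print(n,l,atz(n,d[0]["uv"],0).round(3),round(d[0]["score"],2))
w=cv2.imread("pics/wrist0.png");s=cv2.imread("pics/scene0.png");q=cv2.imread("pics/side0.png")
cv2.imwrite("pics/c1.png",np.hstack([cv2.resize(s[140:310,190:340],(400,453),interpolation=cv2.INTER_CUBIC),cv2.resize(q[170:340,240:390],(400,453),interpolation=cv2.INTER_CUBIC)]))
E
```

```text
mid [ 0.4723 -0.0265  0.1061] [0.0015 0.0018 0.0013] [ 0.473 -0.028  0.106]
toe [0.4747 0.035  0.112 ] [0.0038 0.0041 0.006 ] [0.473 0.04  0.112]
rear [ 0.468  -0.19    0.1558] [0.0113 0.008  0.0035] [ 0.467 -0.19   0.158]
front [0.4738 0.1403 0.1636] [0.0037 0.0019 0.0024] [0.473 0.139 0.164]
lens [0.7265 0.0586 0.2641] [0.0009 0.0012 0.0009] [0.727 0.058 0.264]
stand [0.7812 0.0706 0.0038] [0.0067 0.007  0.0017] [0.781 0.072 0.004]
ski [ 0.4734 -0.0236  0.0061] [0.0045 0.0073 0.0039] [ 0.474 -0.021  0.005]
stand z0 [array([0.773, 0.072, 0.   ]), array([0.788, 0.071, 0.   ]), array([0.783, 0.069, 0.   ])]
ski z0 [array([ 0.465, -0.019,  0.   ]), array([ 0.479, -0.022,  0.   ]), array([ 0.469, -0.029,  0.   ])]
scene wax_bottle [0.744 0.334 0.   ] 0.84
scene spray_can [ 0.73  -0.332  0.   ] 0.97
scene cork [0.562 0.063 0.   ] 0.88
scene scraper [ 0.57  -0.099  0.   ] 0.7
scene base_brush [0.292 0.35  0.   ] 0.56
scene wax_block [ 0.266 -0.342  0.   ] 0.86
scene driver [ 0.539 -0.474  0.   ] 0.94
side wax_bottle [0.751 0.32  0.   ] 0.91
side spray_can [ 0.73  -0.341  0.   ] 0.58
side cork [0.58  0.062 0.   ] 0.89
side scraper [ 0.57  -0.111  0.   ] 0.82
side base_brush [0.301 0.34  0.   ] 0.72
side wax_block [ 0.286 -0.36   0.   ] 0.54
side driver [0.295 0.347 0.   ] 0.75
wrist wax_bottle [ 0.429 -0.057  0.   ] 0.16
wrist spray_can [ 0.729 -0.33   0.   ] 0.5
wrist cork [0.57  0.066 0.   ] 0.69
wrist scraper [ 0.569 -0.096  0.   ] 0.9
```

View pics/wrist0.png

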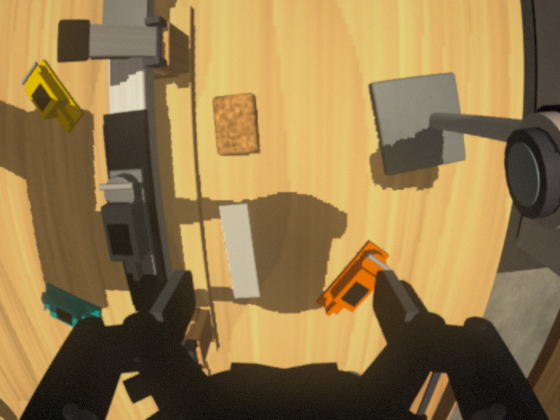

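View pics/c1.png

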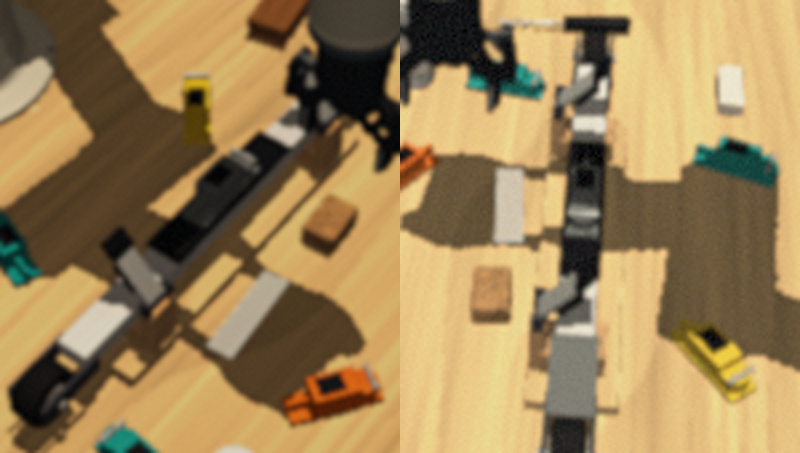

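The close views confirm the loose piece on the black plate is grey with a black flap, and its nose and steel bar point to +y (wrist (118,185)). The strap pads are at wrist (75,40) and (140,388), with their hinges on the +x side. Next come the stand's yaw and the tool axes.

```bash
python3 - <<'E'
from h import *
from scipy.spatial.transform import Rotation as Ro
s=r.observe();print(s["tcp_pos"],s["width"],r.tip_reach,s["time_s"],s["force"]);print(Ro.from_quat(s["tcp_rot"]).as_matrix().round(3))
g=cv2.imread("pics/wrist0.png")
c=[(371,83),(453,73),(465,160),(388,175)]
gg=cv2.cvtColor(g,cv2.COLOR_BGR2GRAY)
P=np.array([atz("wrist",u,.014) for u in c]);print(P.round(4),P.mean(0))
for i in range(4):
    d=P[(i+1)%4]-P[i];print(np.linalg.norm(d[:2]),np.arctan2(d[1],d[0]))
E
```

```text
[ 6.24980931e-01 -1.06977727e-05  2.27850619e-01] 0.08505466393602062 0.019 2.4 [0.00958652 0.43964902 0.03142421]
[[ 0.  1. -0.]
 [ 1. -0. -0.]
 [-0. -0. -1.]]
[[0.7207 0.1131 0.014 ]
 [0.8247 0.1361 0.014 ]
 [0.8492 0.0308 0.014 ]
 [0.7456 0.0082 0.014 ]] [0.78502311 0.07204769 0.014     ]
0.10654180063958979 0.21787505596409876
0.10811602200493546 -1.3425140134541025
0.10601804544801138 -2.9264389096119454
0.107834273011351 1.8039669188991572
```

```bash
python3 -m pendant '{"gripper":[0,0,0,0,0,0,0,0,0,0],"travel":[[-24,-19.5,0],[-24,-19.5,0],[-24,-19.5,0],[-24,-19.5,0],[-24,-19.5,0],[-24,-19.5,0],[-24,-19.5,0],[-24,-19.5,0],[0,0,0],[0,0,0]],"yaw":[0,0,0,0,0,0,0,0,0,0]}'
python3 - <<'E'
from h import *
cv2.imwrite("pics/w1.png",r.grab_frame("wrist")); r.grab_frame("scene"); r.grab_frame("side")
print(r.observe()["tcp_pos"])
for l in("strap_rear_pad","strap_front_pad","binding_mid","binding_toe","rollerski","lens"):
  for n in("wrist","scene","side"): print(n,l,[(np.round(d["uv"],1).tolist(),round(d["score"],2),atz(n,d["uv"],{"b":.106,"r":0,"s":.16,"l":.264}[l[0]]).round(3).tolist()) for d in r.place_of(n,l)[:3]])
E
```

```text
time_s: 3.4
tcp_pos: [0.4689, -0.1924, 0.228]
tcp_rot: [0.708, 0.707, 0.0, 0.0]
force: [1.1, 0.6, -0.4]
width: -0.0003
[ 0.46952338 -0.1914505   0.22789613]
wrist strap_rear_pad []
scene strap_rear_pad [([233.7, 232.8], 0.69, [0.471, -0.2, 0.16])]
side strap_rear_pad [([314.2, 197.1], 0.73, [0.47, -0.18, 0.16]), ([306.2, 270.5], 0.63, [0.475, 0.141, 0.16])]
wrist strap_front_pad []
scene strap_front_pad [([302.0, 163.2], 0.77, [0.46, 0.151, 0.16])]
side strap_front_pad [([307.9, 269.7], 0.66, [0.471, 0.138, 0.16]), ([243.9, 198.0], 0.26, [0.698, -0.15, 0.16])]
wrist binding_mid [([125.8, 190.8], 0.97, [0.322, -0.179, 0.106]), ([383.6, 287.7], 0.76, [0.567, -0.278, 0.106]), ([290.0, 5.7], 0.64, [0.473, -0.023, 0.106])]
scene binding_mid [([193.7, 232.0], 0.81, [0.343, -0.24, 0.106]), ([241.4, 313.0], 0.81, [0.633, -0.364, 0.106]), ([271.7, 208.4], 0.77, [0.471, -0.024, 0.106])]
side binding_mid [([365.5, 226.4], 0.95, [0.299, -0.115, 0.106]), ([281.0, 201.0], 0.73, [0.583, -0.213, 0.106]), ([358.9, 304.0], 0.62, [0.328, 0.197, 0.106])]
wrist binding_toe [([503.2, 107.2], 0.76, [0.677,
[... 191 characters left out ...]
.6], 0.9, [0.297, -0.235, 0.106]), ([332.8, 283.0], 0.82, [0.775, -0.138, 0.106])]
side binding_toe [([293.0, 202.7], 0.8, [0.542, -0.209, 0.106]), ([310.3, 256.9], 0.77, [0.468, 0.038, 0.106]), ([382.2, 230.2], 0.71, [0.247, -0.103, 0.106])]
wrist rollerski []
scene rollerski [([271.9, 230.6], 0.6, [0.474, -0.027, 0.0]), ([304.6, 164.7], 0.53, [0.38, 0.287, 0.0]), ([366.8, 256.8], 0.17, [0.774, 0.071, 0.0])]
side rollerski [([307.0, 264.8], 0.74, [0.478, -0.026, 0.0])]
wrist lens []
scene lens [([362.7, 195.4], 0.58, [0.729, 0.061, 0.264]), ([278.7, 259.7], 0.36, [0.675, -0.256, 0.264])]
side lens [([221.4, 217.4], 0.93, [0.717, 0.066, 0.264]), ([204.8, 279.3], 0.35, [0.709, 0.287, 0.264])]
```

View pics/w1.png

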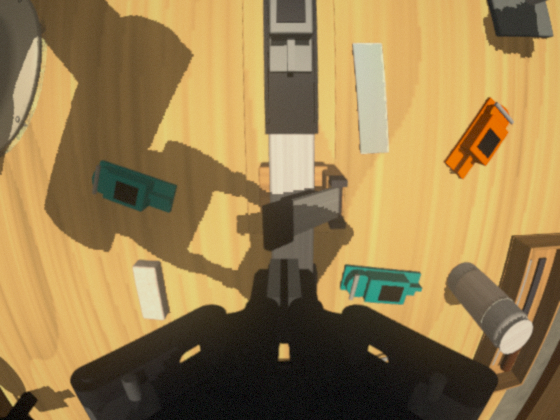

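Fingertips at (285,270–310), rear pad at (279,230), hinge post at (338,200). Shaft edges and the plate end (row 132) give me the ski's yaw and y.

```bash
python3 - <<'E'
from h import *
print("pad",[atz("wrist",(279,230),z).round(3) for z in(.15,.16)])
print("hinge post",[atz("wrist",u,.106).round(3) for u in((338,182),(338,222),(338,200))])
print("plate end L R",[atz("wrist",u,.086).round(4) for u in((265,132),(318,132),(265,20),(316,20))])
print("tip",proj("wrist",r.observe()["tcp_pos"]-np.array([0,0,.019])))
E
```

```text
pad [array([ 0.465, -0.2  ,  0.15 ]), array([ 0.465, -0.196,  0.16 ])]
hinge post [array([ 0.514, -0.173,  0.106]), array([ 0.516, -0.209,  0.106]), array([ 0.515, -0.189,  0.106])]
plate end L R [array([ 0.4514, -0.1322,  0.086 ]), array([ 0.4982, -0.132 ,  0.086 ]), array([ 0.4516, -0.0305,  0.086 ]), array([ 0.4961, -0.0301,  0.086 ])]
tip [285.40476895 254.45066844]
```

```bash
python3 -m pendant '{"gripper":[0,0,0,0,0,0,0,0,0,0,0],"travel":[[0,0,20],[0,0,20],[0,-2,10],[0,-2,10],[0,-3,10],[0,-3,10],[0,-3,8],[0,-3,8],[0,-3,8],[0,-2,6],[0,0,0]],"yaw":[0,0,0,0,0,0,0,0,0,0,0]}'
python3 - <<'E'
from h import *
s=r.observe();print(s["force"],s["tcp_pos"])
for n in("scene","side"):
  r.grab_frame(n);print(n,[(np.round(d["uv"],1).tolist(),round(d["score"],2),atz(n,d["uv"],.101).round(3).tolist()) for d in r.place_of(n,"strap_rear_pad")[:3]], proj(n,(.44,-.192,.101)))
E
```

```text
time_s: 5.55
tcp_pos: [0.4473, -0.1917, 0.117]
tcp_rot: [0.707, 0.707, -0.0, -0.001]
force: [-0.2, 0.0, 0.7]
width: -0.0001
[-0.16080692  0.04918265  0.68384511] [ 0.44728854 -0.19171945  0.11703024]
scene [([270.8, 227.8], 0.21, [0.514, -0.084, 0.101])] [228.8308377  238.50132459]
side [([320.3, 204.9], 0.75, [0.448, -0.213, 0.101])] [322.50018448 209.04741834]
```

```bash
python3 -m pendant '{"gripper":[0,0,0,0,0,0,0,0,0,0,0,0],"travel":[[0,0,-30],[0,0,-40],[20,5,-35],[40,5,0],[40,5,0],[40,5,0],[40,4,0],[40,0,0],[40,0,0],[40,0,0],[37,0,0],[0,0,0]],"yaw":[0,0,0,0,0,0,0,0,0,0,0,0]}'
python3 - <<'E'
from h import *
s=r.observe();print(s["force"],s["tcp_pos"])
a=r.grab_frame("scene");b=r.grab_frame("side");w=r.grab_frame("wrist")
X=(.435,-.192,.101)
R=lambda im:cv2.resize(im,(400,400),interpolation=cv2.INTER_CUBIC)
cv2.imwrite("pics/c2.png",np.hstack([R(a[140:300,180:340]),R(w[:,70:490])]))
for n in("scene","side","wrist"):
  for l in ("strap_rear_pad","strap_front_pad"): print(n,l,[(np.round(d["uv"],1).tolist(),round(d["score"],2),atz(n,d["uv"],.101 if "rear" in l else .164).round(3).tolist()) for d in r.place_of(n,l)[:3]])
E
```

```text
time_s: 6.95
tcp_pos: [0.4719, 0.1487, 0.2232]
tcp_rot: [0.706, 0.708, 0.001, -0.0]
force: [-0.6, 0.2, 0.1]
width: 0.0003
[-0.61655126  0.19994002  0.0865588 ] [0.47190891 0.14867191 0.22322298]
scene strap_rear_pad [([226.0, 233.7], 0.66, [0.421, -0.183, 0.101]), ([189.3, 337.2], 0.54, [0.57, -0.498, 0.101]), ([295.7, 143.9], 0.35, [0.352, 0.266, 0.101])]
scene strap_front_pad [([302.1, 162.1], 0.81, [0.459, 0.152, 0.164])]
side strap_rear_pad []
side strap_front_pad [([306.1, 267.8], 0.75, [0.476, 0.135, 0.164]), ([366.4, 204.2], 0.31, [0.302, -0.157, 0.164]), ([307.0, 264.6], 0.22, [0.475, 0.123, 0.164])]
wrist strap_rear_pad [([501.7, 230.1], 0.2, [0.7, 0.116, 0.101])]
wrist strap_front_pad [([284.6, 224.5], 0.62, [0.472, 0.148, 0.164])]
```

View pics/c2.png

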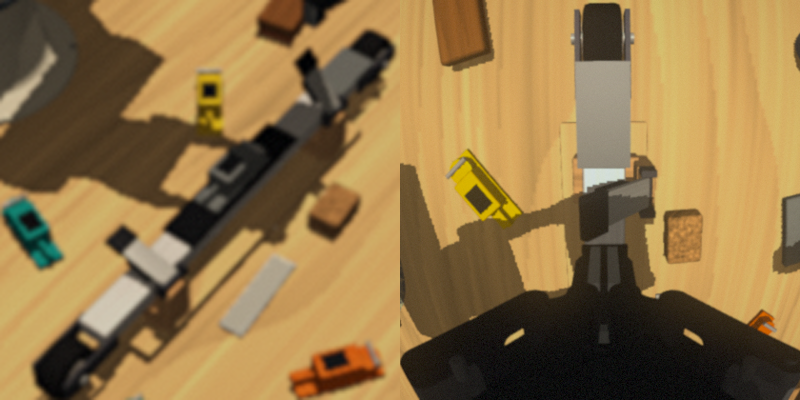

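The rear strap now lies level across the shaft (crop left, about (150,260)). The front pad is still up, at crop right (600,220), directly under the tool. I press it next.

```bash
python3 -m pendant '{"gripper":[0,0,0,0,0,0,0,0,0,0,0,0],"travel":[[0,0,15],[0,0,15],[0,-1,10],[0,-2,10],[0,-3,10],[0,-3,10],[0,-3,8],[0,-3,8],[0,-3,8],[0,-3,8],[0,-2,4],[0,0,0]],"yaw":[0,0,0,0,0,0,0,0,0,0,0,0]}'
python3 -m pendant '{"gripper":[0,0,85,85,85,85,85,85,85],"travel":[[0,0,-30],[0,0,-40],[-30,4,-40],[-35,4,0],[-35,4,0],[-35,4,0],[-35,4,0],[0,4,0],[0,0,0]],"yaw":[0,0,0,0,0,0,0,0,0]}'
python3 - <<'E'
from h import *
s=r.observe();print(s["force"],s["tcp_pos"],s["time_s"])
a=r.grab_frame("scene");b=r.grab_frame("side");w=r.grab_frame("wrist")
R=lambda im:cv2.resize(im,(400,400),interpolation=cv2.INTER_CUBIC)
cv2.imwrite("pics/c3.png",np.hstack([R(a[140:300,180:340]),R(w[:,70:490])]))
cv2.imwrite("pics/w3.png",w)
for n in("scene","side","wrist"):
  for l in ("strap_rear_pad","strap_front_pad","binding_mid","binding_toe","lens"): print(n,l,[(np.round(d["uv"],1).tolist(),round(d["score"],2),atz(n,d["uv"],.101 if l[0]=="s" else .106 if l[0]=="b" else .264).round(3).tolist()) for d in r.place_of(n,l)[:4]])
E
```

```text
time_s: 8.6
tcp_pos: [0.4483, 0.1449, 0.1162]
tcp_rot: [0.707, 0.707, -0.001, -0.0]
force: [-0.3, -0.1, 1.2]
width: 0.0001
time_s: 9.5
tcp_pos: [0.4734, -0.0255, 0.2269]
tcp_rot: [0.708, 0.706, 0.0, 0.0]
force: [0.7, 0.8, 0.7]
width: 0.0847
[0.68717634 0.81089022 0.66287712] [ 0.47340058 -0.02548843  0.22687462] 9.5
scene strap_rear_pad [([231.1, 232.3], 0.62, [0.43, -0.17, 0.101])]
scene strap_front_pad [([293.6, 169.8], 0.68, [0.422, 0.159, 0.101]), ([283.1, 197.8], 0.32, [0.47, 0.037, 0.101])]
scene binding_mid [([194.4, 230.5], 0.95, [0.341, -0.235, 0.106]), ([272.9, 208.7], 0.65, [0.475, -0.023, 0.106]), ([262.7, 181.1], 0.65, [0.376, 0.051, 0.106]), ([243.2, 314.8], 0.62, [0.641, -0.366, 0.106])]
scene binding_toe [([282.7, 198.5], 0.93, [0.474, 0.03, 0.106]), ([329.0, 283.8], 0.85, [0.768, -0.146, 0.106]), ([226.2, 301.4], 0.78, [0.578, -0.362, 0.106]), ([183.2, 223.7], 0.7, [0.296, -0.236, 0.106])]
scene lens [([361.0, 195.2], 0.61, [0.724, 0.058, 0.264])]
side strap_rear_pad [([319.4, 205.8], 0.55, [0.451, -0.208, 0.101])]
side strap_front_pad [([316.2, 278.9], 0.52, [0.446,
[... 363 characters left out ...]
.304, 0.225, 0.106]), ([308.6, 254.4], 0.56, [0.474, 0.028, 0.106])]
side lens [([308.0, 246.4], 0.61, [0.474, 0.152, 0.264]), ([218.2, 214.9], 0.59, [0.728, 0.057, 0.264])]
wrist strap_rear_pad [([285.4, 197.5], 0.32, [0.473, -0.021, 0.101])]
wrist strap_front_pad []
wrist binding_mid [([463.3, 266.9], 0.94, [0.658, -0.092, 0.106]), ([142.0, 308.2], 0.86, [0.321, -0.14, 0.106]), ([147.7, 59.0], 0.81, [0.356, 0.104, 0.106]), ([284.2, 205.0], 0.78, [0.472, -0.026, 0.106])]
wrist binding_toe [([331.7, 375.7], 0.89, [0.528, -0.231, 0.106]), ([284.9, 143.0], 0.85, [0.473, 0.027, 0.106]), ([487.1, 235.6], 0.78, [0.681, -0.058, 0.106]), ([115.5, 289.8], 0.64, [0.293, -0.119, 0.106])]
wrist lens []
```

View pics/c3.png

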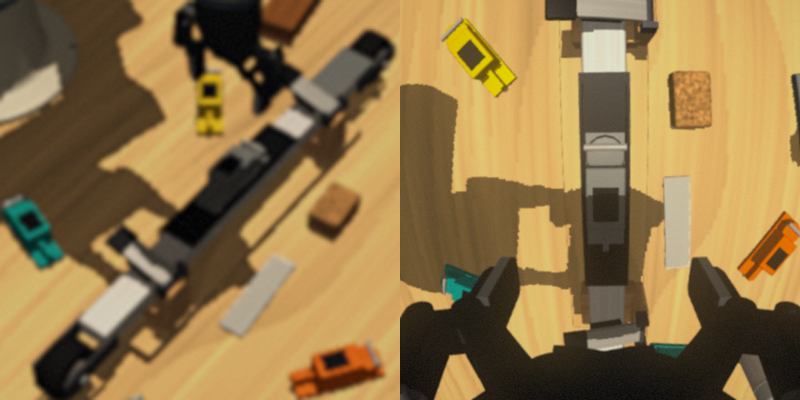

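```bash
python3 - <<'E'
from h import *
print(tri([("scene",(228.8,236)),("side",(319.4,205.8))]),tri([("scene",(231.1,232.3)),("side",(319.4,205.8))]),tri([("scene",(293.6,169.8)),("side",(316.2,278.9))]))
a=r.grab_frame("scene");b=r.grab_frame("side")
def mk(n,im,X):
    u=proj(n,X).round().astype(int);print(n,u)
    k=cv2.resize(im[u[1]-25:u[1]+25,u[0]-25:u[0]+25],(390,290),interpolation=cv2.INTER_CUBIC);cv2.circle(k,(195,145),3,(0,0,255),-1);return k
F=(.439,.148,.101);Q=(.440,-.192,.101)
cv2.imwrite("pics/c4.png",np.vstack([np.hstack([mk("scene",a,Q),mk("side",b,Q)]),np.hstack([mk("scene",a,F),mk("side",b,F)])]))
E
```

```text
(array([ 0.44722273, -0.19285805,  0.11619807]), [0.004485452888598926, 0.00448545288859897]) (array([ 0.44766867, -0.18277471,  0.12433847]), [0.004038744729762745, 0.004038744729762709]) (array([0.44232199, 0.13746585, 0.12745343]), [0.004659250652313053, 0.0046592506523130284])
scene [229 239]
side [323 209]
scene [296 174]
side [318 288]
```

View pics/c4.png

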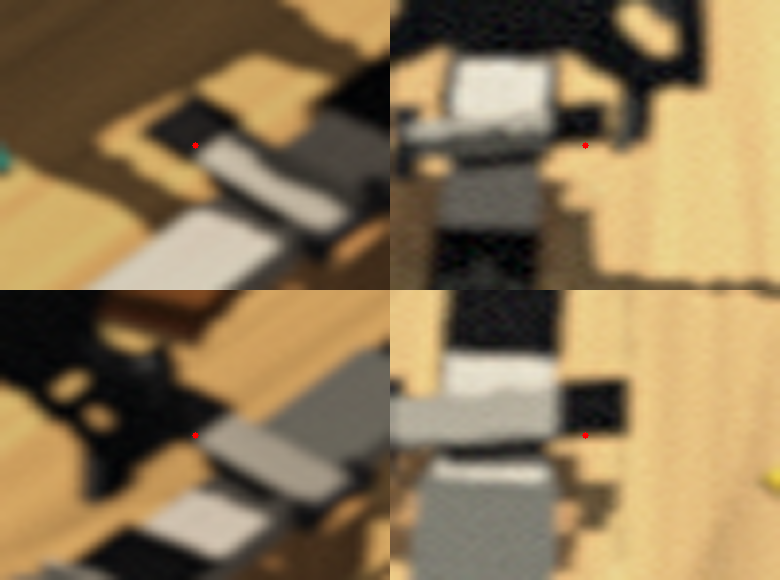

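Both pads sit about 3 px above the predicted shut spots, and the rear strap looks slightly sloped in the side view. I'll press the rear one again, a little deeper, and watch the force.

```bash
python3 -m pendant '{"gripper":[0,0,0,0,0,0,0,0,0,0],"travel":[[-30,-6,0],[-40,-8,0],[-40,-8,0],[-40,-8,0],[-16,0,10],[0,0,25],[0,0,30],[0,0,30],[0,0,14],[0,0,0]],"yaw":[0,0,0,0,0,0,0,0,0,0]}'
python3 -m pendant '{"gripper":[0,0,0],"travel":[[0,0,3],[0,0,3],[0,0,0]],"yaw":[0,0,0]}'
```

```text
time_s: 11.5
tcp_pos: [0.442, -0.19, 0.1159]
tcp_rot: [0.707, 0.707, -0.0, -0.002]
force: [-0.1, -0.4, 0.9]
width: -0.0002
time_s: 11.8
tcp_pos: [0.4432, -0.191, 0.1121]
tcp_rot: [0.707, 0.707, 0.0, 0.0]
force: [0.4, -0.1, -0.3]
width: -0.0001
```

```bash
python3 -m pendant '{"gripper":[0,0,0],"travel":[[0,0,2],[0,0,2],[0,0,0]],"yaw":[0,0,0]}'
python3 - <<'E'
from h import *
print(r.tip_reach)
a=r.grab_frame("scene");b=r.grab_frame("side");w=r.grab_frame("wrist")
R=lambda im:cv2.resize(im,(390,390),interpolation=cv2.INTER_CUBIC)
u=proj("scene",(.45,-.192,.1)).astype(int);v=proj("side",(.45,-.192,.1)).astype(int)
cv2.imwrite("pics/c5.png",np.hstack([R(a[u[1]-35:u[1]+35,u[0]-35:u[0]+35]),R(b[v[1]-35:v[1]+35,v[0]-35:v[0]+35])]))
E
```

```text
time_s: 12.1
tcp_pos: [0.443, -0.1909, 0.1077]
tcp_rot: [0.707, 0.707, -0.0, 0.0]
force: [-0.3, -0.0, 0.2]
width: -0.0001
0.019
```

View pics/c5.png

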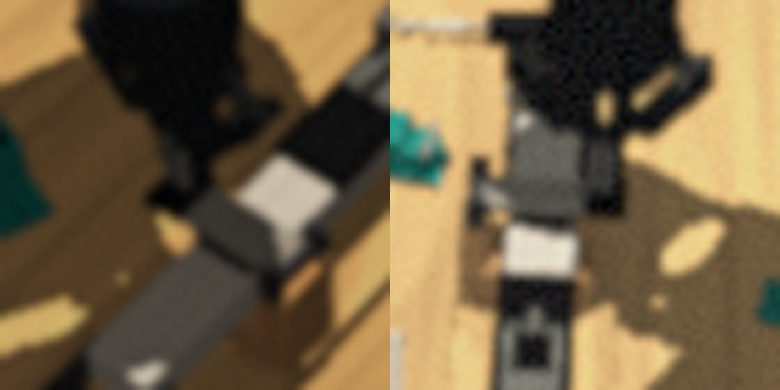

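```bash
for i in 1 2 3; do python3 -m pendant '{"gripper":[0,0],"travel":[[0,0,3],[0,0,0]],"yaw":[0,0]}' | grep -E "tcp_pos|force"; done
```

```text
tcp_pos: [0.4429, -0.1908, 0.1044]
force: [1.0, 0.0, 0.9]
tcp_pos: [0.4428, -0.1908, 0.1014]
force: [0.7, 0.2, -0.3]
tcp_pos: [0.4428, -0.1908, 0.0984]
force: [0.1, 0.1, -0.4]
```

```bash
python3 - <<'E'
from h import *
a=r.grab_frame("scene");b=r.grab_frame("side");w=r.grab_frame("wrist")
R=lambda im,s:cv2.resize(im,s,interpolation=cv2.INTER_CUBIC)
u=proj("scene",(.45,-.192,.1)).astype(int);v=proj("side",(.45,-.192,.1)).astype(int)
t=r.observe()["tcp_pos"]-np.array([0,0,.019]);print(proj("wrist",t),proj("scene",t),proj("side",t),proj("wrist",(.44,-.192,.101)))
top=np.hstack([R(a[u[1]-25:u[1]+25,u[0]-25:u[0]+25],(300,300)),R(b[v[1]-25:v[1]+25,v[0]-25:v[0]+25],(300,300))])
cv2.imwrite("pics/c6.png",np.vstack([top,R(w[150:360,180:390],(600,300)) if 0 else np.hstack([R(w[150:360,180:390],(300,300)),R(w,(300,300))])]))
E
```

```text
[285.38686538 254.44374724] [230.29992118 243.07925429] [321.22621528 213.94460427] [279.6231988  274.29670401]
```

View pics/c6.png

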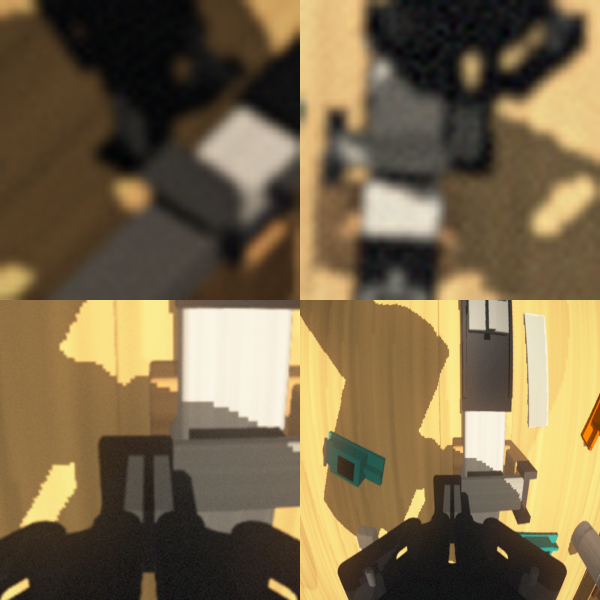

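```bash
python3 - <<'E'
from h import *
for z in(.101,.09,.08,.07):print(z,proj("wrist",(.427,-.175,z)).round(1),proj("wrist",(.453,-.175,z)).round(1))
# shaft edge check y=-.15 z=.08, strap shut
for x,y,z in((.453,-.145,.08),(.495,-.145,.08),(.452,-.178,.098),(.52,-.178,.098),(.515,-.178,.106)):print(proj("wrist",(x,y,z)).round(1))
s=r.observe();print(s["joint_efforts"],s["wrist_torque"],s["tcp_pos"])
E
```

```text
0.101 [252.7 243.3] [306.3 243.4]
0.09 [254.6 234.9] [305. 235.]
0.08 [256.1 228.1] [303.9 228.2]
0.07 [257.5 222. ] [302.9 222. ]
[304.9 173.8]
[383. 175.]
[303.8 246.6]
[430.4 244.4]
[428.  250.8]
[-2.17447392e-03 -7.13772583e+01 -2.27623826e+01 -2.69471884e-04
 -1.19388633e-02  2.49873892e-04] [-0.00409966 -0.00316947  0.05096216] [ 0.44298025 -0.19089251  0.09873753]
```

The pad edges in the wrist view (columns 250–302, row 246) fit the shut height of 101 mm. I back off and look at both pads from clear viewpoints in one picture.

```bash
python3 -m pendant '{"gripper":[0,0,0,0,0,0],"travel":[[0,0,-40],[0,0,-45],[-30,0,-40],[-30,0,0],[-10,0,0],[0,0,0]],"yaw":[0,0,0,0,0,0]}'
cat > chk.py <<'E'
from h import *
import sys
n=sys.argv[1];y=float(sys.argv[2]);w=r.grab_frame("wrist")
P={}
for a in(0,.15,.3):
  q=[]
  for rr,dy in((62,-17),(62,17),(88,17),(88,-17)):
    q.append(proj("wrist",(.515-(rr*np.cos(a)-7*np.sin(a))/1e3,y+dy/1e3,.094+(rr*np.sin(a)+7*np.cos(a))/1e3)))
  P[a]=np.array(q);print(a,P[a].round(1).tolist())
c=P[0].mean(0).astype(int);x0,y0=max(c[0]-60,0),max(c[1]-60,0)
np.save(f"pics/{n}.npy",[x0,y0]);k=cv2.resize(w[y0:y0+120,x0:x0+120],(396,396),interpolation=cv2.INTER_CUBIC)
cv2.polylines(k,[((P[0]-[x0,y0])*3.3).astype(int)],True,(0,0,255),1)
cv2.polylines(k,[((P[.3]-[x0,y0])*3.3).astype(int)],True,(0,255,0),1)
cv2.imwrite(f"pics/{n}.png",k)
E
python3 chk.py rear -.192
python3 -m pendant '{"gripper":[0,0,0,0,0,0,0,0,0,0],"travel":[[35,0,0],[40,0,0],[40,0,0],[40,0,0],[40,0,0],[40,0,0],[40,0,0],[40,0,0],[25,0,0],[0,0,0]],"yaw":[0,0,0,0,0,0,0,0,0,0]}'
python3 chk.py front .148
python3 -c "
import cv2,numpy as np
cv2.imwrite('pics/c7.png',np.hstack([cv2.imread('pics/rear.png'),cv2.imread('pics/front.png')]))"
```

```text
time_s: 13.6
tcp_pos: [0.4427, -0.2618, 0.2235]
tcp_rot: [0.708, 0.707, -0.0, -0.0]
force: [-0.1, -0.6, 0.1]
width: 0.0
0 [[297.8, 143.4], [298.0, 102.4], [266.0, 102.5], [266.3, 143.4]]
0.15 [[300.5, 144.5], [300.7, 102.1], [267.7, 102.0], [268.0, 145.0]]
0.3 [[305.0, 145.7], [305.4, 101.9], [272.2, 101.4], [272.5, 146.7]]
time_s: 14.65
tcp_pos: [0.4415, 0.0825, 0.2231]
tcp_rot: [0.706, 0.708, -0.0, -0.001]
force: [-0.6, 1.2, -0.0]
width: -0.0005
0 [[299.1, 145.3], [299.6, 104.4], [267.6, 104.2], [267.7, 145.2]]
0.15 [[301.8, 146.5], [302.3, 104.1], [269.3, 103.9], [269.4, 146.9]]
0.3 [[306.4, 147.8], [307.0, 104.0], [273.9, 103.5], [273.9, 148.7]]
```

View pics/c7.png

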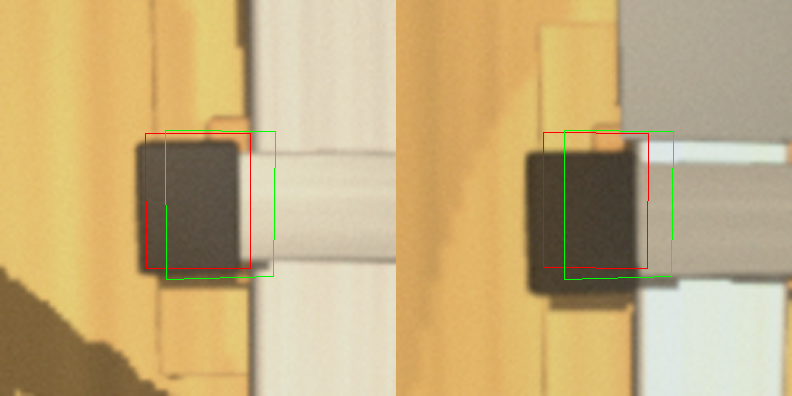

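The rear pad matches the shut size (32x40 px). The front pad is larger (33x43 px), which suggests 0.15–0.3 rad open, so I press the front again, deeper.

```bash
python3 -m pendant '{"gripper":[0,0,0,0,0,0,0,0],"travel":[[30,0,0],[31,1,10],[0,0,30],[0,0,35],[0,0,25],[0,0,8],[0,0,4],[0,0,0]],"yaw":[0,0,0,0,0,0,0,0]}'
for i in 1 2 3; do python3 -m pendant '{"gripper":[0,0],"travel":[[0,0,4],[0,0,0]],"yaw":[0,0]}' | grep -E "tcp_pos|force"; done
python3 -m pendant '{"gripper":[0,0,0,0,0,0,0],"travel":[[0,0,-30],[0,0,-45],[-25,-1,-45],[-37,0,-5],[0,0,0],[0,0,0],[0,0,0]],"yaw":[0,0,0,0,0,0,0]}'
python3 chk.py front2 .144
python3 - <<'E'
import cv2,numpy as np
for n in("rear","front","front2"):
    g=cv2.imread(f"pics/{n}.png").max(2).astype(int)
    g=cv2.GaussianBlur(g.astype(np.uint8),(5,5),0)
    # dark pad extents from lines through its centre
    row=g[210,:]; col=g[:,190]; 
    f=lambda p,c:( [i for i in range(c,0,-1) if p[i]>125][:1],[i for i in range(c,396) if p[i]>125][:1])
    print(n,f(row,190),f(col,210), [f(g[:,x],210) for x in(150,170,210,225)])
E
```

```text
time_s: 15.5
tcp_pos: [0.4442, 0.1399, 0.1121]
tcp_rot: [0.707, 0.707, 0.0, 0.0]
force: [-0.5, -0.4, 0.2]
width: -0.0
tcp_pos: [0.4443, 0.1401, 0.1082]
force: [0.4, 0.3, 0.3]
tcp_pos: [0.4439, 0.1401, 0.1037]
force: [-0.7, 0.0, 0.4]
tcp_pos: [0.4438, 0.1401, 0.0994]
force: [0.0, -1.3, 0.5]
time_s: 16.8
tcp_pos: [0.4427, 0.0792, 0.223]
tcp_rot: [0.707, 0.707, -0.0, -0.0]
force: [-0.7, -0.1, 0.1]
width: 0.0
0 [[297.7, 148.1], [298.0, 107.2], [266.0, 107.2], [266.2, 148.1]]
0.15 [[300.3, 149.4], [300.7, 107.1], [267.6, 106.9], [267.9, 150.0]]
0.3 [[304.8, 150.8], [305.3, 107.0], [272.2, 106.7], [272.3, 151.9]]
rear ([167], [238]) ([141], [267]) [([142], [267]), ([141], [267]), ([140], [267]), ([140], [267])]
front ([168], [241]) ([151], [267]) [([152], [267]), ([152], [266]), ([151], [268]), ([150], [268])]
front2 ([170], [226]) ([133], [266]) [([210], [210]), ([210], [210]), ([133], [266]), ([160], [261])]
```

```bash
python3 - <<'E'
from h import *
from scipy.optimize import least_squares
w=r.grab_frame("wrist");cv2.imwrite("pics/wf2.png",w)
def blob(k):
    m=(k.max(2)<105).astype(np.uint8);n,l,s,c=cv2.connectedComponentsWithStats(m)
    return [(s[i].tolist(),c[i].round(1).tolist()) for i in range(1,n) if s[i][4]>300]
print(blob(w[60:190,230:330]))
for n in("rear","front","front2"):
    k=cv2.resize(cv2.medianBlur(cv2.imread(f"pics/{n}.png"),5),(120,120),interpolation=cv2.INTER_AREA);print(n,blob(k))
for row in (125,130,135,140): print(w[row,255:320:3].max(1))
print(w[90:165:3,282].max(1))
E
```

```text
[([29, 47, 31, 40, 1186], [43.7, 66.3])]
rear [([42, 43, 31, 41, 1181], [56.8, 63.1])]
front [([40, 44, 34, 46, 1404], [56.2, 67.4])]
front2 [([38, 40, 31, 40, 1186], [52.7, 59.3])]
[224 132  92  86  89  89  88  89  90  92  86  85 217 219 219 218 217 218
 215 215 216 216]
[223 140  88  87  87  88  84  86  90  89  87  79 215 215 214 216 214 215
 215 214 213 212]
[223 161  86  84  86  86  85  87  87  90  86  81 208 211 207 208 205 205
 206 205 204 206]
[223 181  84  89  84  84  83  86  85  82  84  79 195 196 196 196 196 194
 193 195 194 194]
[224 222 222 203 215 187  91  92  92  88  89  88  89  88  86  90  83  86
  84 113 135 224 225 225 224]
```

Front pad is now 31x40 px, the same as the rear (31x41), against 32x41 expected when shut. So both are shut, and before this press the front was not (34x46). Now I open and go to the binding.

```bash
python3 -m pendant '{"gripper":[85,85,85,85,85,85,85],"travel":[[-35,10,0],[-35,10,0],[-35,10,0],[0,0,0],[0,0,30],[0,0,0],[0,0,0]],"yaw":[0,0,0,0,0,0,0]}'
python3 - <<'E'
from h import *
w=r.grab_frame("wrist");cv2.imwrite("pics/w8.png",w);print(r.observe()["tcp_pos"])
for l in("binding_mid","binding_toe"): print(l,[(np.round(d["uv"],1).tolist(),round(d["score"],2),atz("wrist",d["uv"],.106).round(4).tolist()) for d in r.place_of("wrist",l)[:5]])
E
```

```text
time_s: 17.6
tcp_pos: [0.4725, -0.0254, 0.1933]
tcp_rot: [0.707, 0.707, -0.001, -0.001]
force: [0.6, 0.1, 1.3]
width: 0.0852
[ 0.47306495 -0.02550194  0.19393339]
binding_mid [([288.2, 215.8], 0.95, [0.4758, -0.0258, 0.106]), ([135.1, 53.3], 0.9, [0.3597, 0.1032, 0.106]), ([131.7, 323.5], 0.78, [0.3238, -0.1375, 0.106]), ([474.5, 275.3], 0.75, [0.6518, -0.0849, 0.106])]
binding_toe [([285.6, 145.3], 0.79, [0.4738, 0.0277, 0.106]), ([503.2, 242.7], 0.67, [0.6783, -0.0528, 0.106]), ([105.6, 305.7], 0.62, [0.2986, -0.1192, 0.106]), ([110.0, 20.2], 0.58, [0.3362, 0.1348, 0.106])]
```

```bash
python3 -m pendant '{"gripper":[85,85,85,85,85],"travel":[[0,1,30],[0,0,30],[0,0,15],[0,0,10],[0,0,0]],"yaw":[0,0,0,0,0]}'
python3 -m pendant '{"gripper":[0,0,0,0,0,0,0,0],"travel":[[0,0,0],[0,0,0],[0,0,0],[0,0,0],[0,0,0],[0,0,0],[0,0,0],[0,0,0]],"yaw":[0,0,0,0,0,0,0,0]}'
```

```text
time_s: 18.25
tcp_pos: [0.4739, -0.026, 0.1081]
tcp_rot: [0.707, 0.707, -0.0, -0.0]
force: [-0.2, -0.6, -0.6]
width: 0.0852
time_s: 19.05
tcp_pos: [0.4744, -0.0262, 0.1093]
tcp_rot: [0.707, 0.707, 0.0, 0.001]
force: [-2.6, 0.1, 13.9]
width: 0.0318
```

```bash
python3 -m pendant '{"gripper":[0,0,0,0,0,0,0,0],"travel":[[0,0,-5],[0,0,-15],[0,0,-25],[0,0,-30],[0,0,-30],[0,0,-25],[0,0,-16],[0,0,0]],"yaw":[0,0,0,0,0,0,0,0]}'
python3 - <<'E'
from h import *
w=r.grab_frame("wrist");cv2.imwrite("pics/w9.png",w);r.grab_frame("scene");r.grab_frame("side")
p=r.observe()["tcp_pos"];print(p)
for n in("wrist","scene","side"):
 for l in("binding_mid","binding_toe","lens"): print(n,l,[(np.round(d["uv"],1).tolist(),round(d["score"],2)) for d in r.place_of(n,l)[:5]])
 print("pred mid,toe,lens",proj(n,p-[0,0,.003]).round(),proj(n,p+[0,.053,-.003]).round(),proj(n,(.7265,.0586,.2641)).round(1))
E
```

```text
time_s: 19.85
tcp_pos: [0.475, -0.0263, 0.2566]
tcp_rot: [0.707, 0.707, 0.001, 0.002]
force: [0.2, -0.3, -1.5]
width: 0.0321
[ 0.47351501 -0.02608388  0.25373745]
wrist binding_mid [([283.1, 264.0], 0.93), ([451.6, 253.0], 0.69), ([157.6, 57.5], 0.65), ([145.1, 299.1], 0.62), ([360.0, 363.6], 0.55)]
wrist binding_toe [([283.2, 163.7], 0.97), ([134.0, 29.8], 0.81), ([474.5, 224.1], 0.63), ([120.2, 279.0], 0.59), ([326.1, 364.7], 0.58)]
wrist lens []
pred mid,toe,lens [286. 268.] [286. 165.] [639.6 145.6]
scene binding_mid [([316.5, 284.8], 0.93), ([242.6, 310.2], 0.62), ([262.7, 179.3], 0.47)]
scene binding_toe [([284.9, 162.7], 0.9), ([183.9, 224.6], 0.69), ([227.1, 299.6], 0.69), ([332.1, 283.3], 0.64), ([313.7, 226.7], 0.58)]
scene lens [([362.7, 195.9], 0.74)]
pred mid,toe,lens [271. 177.] [282. 166.] [361.7 195.5]
side binding_mid [([365.0, 226.5], 0.93), ([279.4, 197.0], 0.81), ([357.7, 302.2], 0.76), ([240.6, 230.3], 0.71), ([312.8, 207.4], 0.63)]
side binding_toe [([368.9, 313.7], 0.95), ([311.3, 220.1], 0.9), ([230.2, 242.7], 0.75), ([379.9, 230.3], 0.61), ([244.1, 196.1], 0.58)]
side lens [([220.3, 217.1], 0.79)]
pred mid,toe,lens [312. 206.] [311. 218.] [218.5 215.2]
```

The binding is in the hand and matches the prediction within a few pixels. Now the transit, then the yaw.

```bash
python3 -m pendant '{"gripper":[0,0,0,0,0,0,0],"travel":[[8,19,0],[10,23,0],[10,24,0],[10,24,0],[10,23,0],[10,23,0],[0,0,0]],"yaw":[0,0,0,0,0,0,0]}'
python3 -m pendant '{"gripper":[0,0,0,0,0,0,0,0,0,0,0,0],"travel":[[0,0,0],[0,0,0],[0,0,0],[0,0,0],[0,0,0],[0,0,0],[0,0,0],[0,0,0],[0,0,0],[0,0,0],[0,0,0],[0,0,0]],"yaw":[0.13,0.13,0.13,0.13,0.13,0.13,0.13,0.13,0.13,0.13,0.05,0]}'
python3 - <<'E'
from h import *
from scipy.spatial.transform import Rotation as Ro
w=r.grab_frame("wrist");a=r.grab_frame("scene");b=r.grab_frame("side")
s=r.observe();p=s["tcp_pos"];M=Ro.from_quat(s["tcp_rot"]).as_matrix();print(p,M.round(3).tolist(),s["time_s"])
hx=M[:,0]
for n in("wrist","scene","side"):
 for l in("binding_mid","binding_toe","lens"): print(n,l,[(np.round(d["uv"],1).tolist(),round(d["score"],2)) for d in r.place_of(n,l)[:6]])
 print("pred mid,toe,lens",proj(n,p-[0,0,.003]).round(1),proj(n,p+.053*hx-[0,0,.003]).round(1),proj(n,(.7265,.0586,.2641)).round(1))
R=lambda im,s:cv2.resize(im,s,interpolation=cv2.INTER_CUBIC)
u=proj("scene",(.69,.05,.25)).astype(int);v=proj("side",(.69,.05,.25)).astype(int)
cv2.imwrite("pics/c9.png",np.vstack([np.hstack([R(a[u[1]-45:u[1]+45,u[0]-60:u[0]+60],(400,300)),R(b[v[1]-45:v[1]+45,v[0]-60:v[0]+60],(400,300))]),R(w[60:360],(800,300)) if 0 else np.hstack([R(w,(400,300)),R(w[100:310,140:420],(400,300))])]))
E
```

```text
time_s: 21.15
tcp_pos: [0.6122, 0.0329, 0.2539]
tcp_rot: [0.707, 0.707, 0.0, 0.0]
force: [-1.2, 0.2, -1.7]
width: 0.0317
time_s: 22.35
tcp_pos: [0.6095, 0.0316, 0.2544]
tcp_rot: [0.994, 0.11, -0.0, 0.0]
force: [0.8, -0.1, -1.2]
width: 0.0323
[0.60976773 0.03171404 0.25442655] [[0.975, 0.221, -0.0], [0.221, -0.975, 0.0], [-0.0, -0.0, -1.0]] 22.5
wrist binding_mid [([285.2, 264.3], 0.96), ([429.6, 127.3], 0.94), ([508.5, 239.7], 0.68), ([424.0, 349.8], 0.63), ([367.5, 391.6], 0.6)]
wrist binding_toe [([406.9, 93.0], 0.9), ([494.0, 266.3], 0.79), ([282.5, 161.7], 0.64), ([98.7, 35.3], 0.48)]
wrist lens [([283.2, 14.6], 0.64), ([284.5, 161.7], 0.19)]
pred mid,toe,lens [283.3 266.6] [283.3 164.2] [282.   14.2]
scene binding_mid [([313.8, 285.0], 0.94), ([194.0, 233.2], 0.9), ([243.3, 312.4], 0.82), ([260.2, 179.2], 0.8)]
scene binding_toe [([339.6, 189.4], 0.98), ([260.0, 167.2], 0.79), ([228.9, 299.6], 0.77), ([185.5, 222.6], 0.72), ([333.6, 281.2], 0.57)]
scene lens [([362.8, 197.1], 0.63)]
pred mid,toe,lens [321.3 185.7] [338.7 191.3] [361.7 195.5]
side binding_mid [([280.4, 198.4], 0.76), ([261.9, 216.9], 0.73), ([363.6, 228.1], 0.65), ([242.1, 231.8], 0.61), ([358.5, 303.3], 0.58)]
side binding_toe [([366.5, 313.7], 0.82), ([224.5, 241.0], 0.7), ([243.2, 218.0], 0.66), ([378.1, 235.0], 0.57), ([291.7, 201.3], 0.56), ([321.2, 209.2], 0.44)]
side lens [([221.3, 216.5], 0.57)]
pred mid,toe,lens [262.1 215.4] [243.1 216.8] [218.5 215.2]
```

View pics/c9.png

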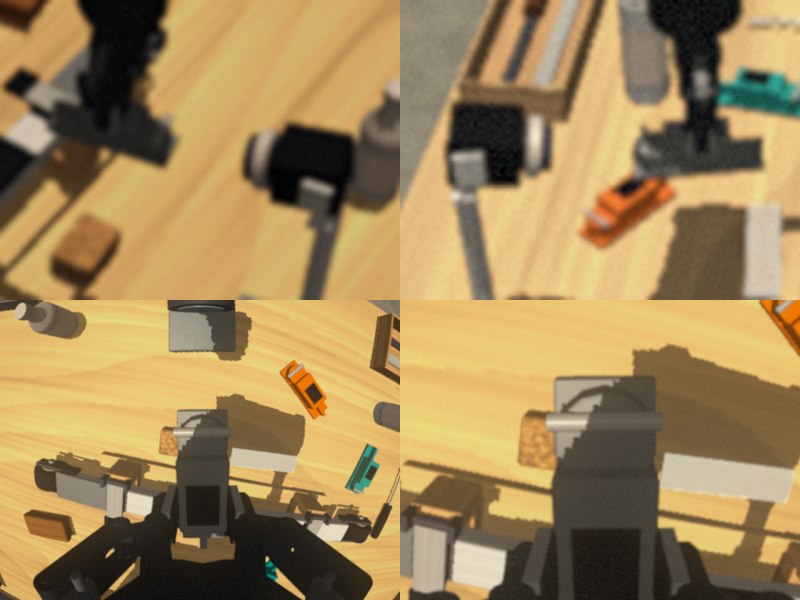

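The scene and side crops show the binding level, with its toe towards the lens and the head clear of it. The network points agree with the prediction to about 2 px. The tool cannot pitch, so the head's tilt matters, and I measure it from the head's edge slopes.

```bash
python3 - <<'E'
from h import *
acc={n:[] for n in("scene","side","wrist")};im={n:[] for n in acc}
for k in range(3):
  for n in acc:
    im[n].append(r.grab_frame(n).astype(float))
    L=proj(n,(.7265,.0586,.2641))
    for d in r.place_of(n,"lens"):
      if np.hypot(*(np.array(d["uv"])-L))<8: acc[n].append(d["uv"]);break
acc["scene"]+=[(361.9,195.7),(362.7,195.4),(361,195.2),(362.7,195.9),(362.8,197.1)]
acc["side"]+=[(218.8,214.9),(221.4,217.4),(218.2,214.9),(220.3,217.1),(221.3,216.5)]
m={n:np.mean(v,0) for n,v in acc.items() if v};print({n:v.round(1) for n,v in m.items()})
print("lens",tri(list(m.items())),tri([x for x in m.items() if x[0]!="wrist"])[0])
c=np.array([.755,.066,.267]);yaw=.224
for n in("scene","side"):
  g=np.mean(im[n],0).max(2);u=proj(n,c).astype(int);x0,y0=u[0]-22,u[1]-22
  k=cv2.resize(g[y0:y0+44,x0:x0+44],None,fx=4,fy=4,interpolation=cv2.INTER_CUBIC)
  mask=(k<70).astype(np.uint8);nn,l,s,_=cv2.connectedComponentsWithStats(mask)
  i=1+np.argmax(s[1:,4]);mm=(l==i).astype(np.uint8);print(n,s[i],x0,y0)
  cs=[];
  for nm,pick in(("top",lambda col:col[0]),("bot",lambda col:col[-1])):
    xs=range(s[i][0]+12,s[i][0]+s[i][2]-12);pts=np.array([(x,pick(np.nonzero(mm[:,x])[0])) for x in xs if mm[:,x].any()])
    cut=pts[::8].tolist();print(nm,cut)
  for t in(.05,.1,.15,.2,.25):
    d=np.array([np.cos(t)*np.cos(yaw),np.cos(t)*np.sin(yaw),np.sin(t)])
    for z in(.027,-.022):
      a,b=proj(n,c+[0,0,z]-.03*d),proj(n,c+[0,0,z]+.03*d);print("  t",t,z,round((b-a)[1]/(b-a)[0],3),end="")
  print()
  cv2.imwrite(f"pics/head_{n}.png",k)
print(r.observe()["time_s"])
E
```

```text
{'scene': array([362.4, 195.4]), 'side': array([219.8, 215.4]), 'wrist': array([281. ,  15.7])}
lens (array([0.72563819, 0.05922085, 0.26380307]), [0.0024775468766172464, 0.0026048193658882606, 0.00048508803986212185]) [0.72541132 0.05965266 0.26374789]
scene [  63   46  113  115 7914] 349 175
top [[75, 94], [83, 71], [91, 59], [99, 51], [107, 46], [115, 48], [123, 50], [131, 51], [139, 53], [147, 54], [155, 56], [163, 58]]
bot [[75, 120], [83, 134], [91, 137], [99, 140], [107, 141], [115, 141], [123, 109], [131, 110], [139, 113], [147, 157], [155, 159], [163, 149]]
  t 0.05 0.027 0.282  t 0.05 -0.022 0.289  t 0.1 0.027 0.245  t 0.1 -0.022 0.253  t 0.15 0.027 0.208  t 0.15 -0.022 0.217  t 0.2 0.027 0.17  t 0.2 -0.022 0.18  t 0.25 0.027 0.133  t 0.25 -0.022 0.144
side [   6   39   92   98 6424] 185 193
top [[18, 42], [26, 39], [34, 40], [42, 40], [50, 41], [58, 42], [66, 42], [74, 42], [82, 42]]
bot [[18, 96], [26, 95], [34, 95], [42, 94], [50, 114], [58, 135], [66, 136], [74, 136], [82, 136]]
  t 0.05 0.027 -0.035  t 0.05 -0.022 -0.039  t 0.1 0.027 0.003  t 0.1 -0.022 -0.002  t 0.15 0.027 0.04  t 0.15 -0.022 0.035  t 0.2 0.027 0.078  t 0.2 -0.022 0.072  t 0.25 0.027 0.117  t 0.25 -0.022 0.109
23.85[ WARN:0@21.783] global loadsave.cpp:1063 imwrite_ Unsupported depth image for selected encoder is fallbacked to CV_8U.
```

The edge slopes put the tilt at 0.15–0.165 rad and the lens height puts it near 0.10. A level binding would pass only narrowly, so I'll pitch it about 0.13 rad toe-up in the grip. To do that I press its toe underside on the empty plate's near lip (x 0.4505, z 0.089) with the heel hanging free.

```bash
python3 -m pendant '{"gripper":[0,0,0,0,0,0,0,0,0,0],"travel":[[-10,0,0],[-30,0,0],[0,0,0],[-30,10,0],[-33,10,0],[-33,10,0],[-33,10,0],[-31,8,0],[0,0,0],[0,0,0]],"yaw":[0,0,0.112,0.112,0,0,0,0,0,0]}'
python3 -c "
from h import *
from scipy.spatial.transform import Rotation as Ro
s=r.observe();print(s['tcp_pos'],Ro.from_quat(s['tcp_rot']).as_matrix()[:,0],s['force'])"
```

```text
time_s: 24.85
tcp_pos: [0.4116, -0.0279, 0.2548]
tcp_rot: [1.0, -0.002, 0.0, 0.0]
force: [1.2, 0.1, -1.6]
width: 0.0319
[ 0.41155079 -0.02788687  0.25481531] [ 9.99991688e-01 -3.96107468e-03  9.66824862e-04] [ 1.16478287  0.12151012 -1.6470411 ]
```

```bash
python3 -m pendant '{"gripper":[0,0,0,0,0,0,0],"travel":[[0,0,20],[0,0,30],[0,0,30],[0,0,30],[0,0,20],[0,0,7],[0,0,0]],"yaw":[0,0,0,0,0,0,0]}' | grep -E "tcp_pos|force"
for i in 1 2; do python3 -m pendant '{"gripper":[0,0],"travel":[[0,0,2],[0,0,0]],"yaw":[0,0]}' | grep -E "tcp_pos|force"; done
```

```text
tcp_pos: [0.4123, -0.0276, 0.1169]
force: [0.0, 0.4, -1.2]
tcp_pos: [0.4128, -0.0278, 0.1161]
force: [-0.5, -0.4, -1.9]
tcp_pos: [0.4124, -0.0278, 0.1137]
force: [0.2, 0.3, -1.2]
```

```bash
for i in 1 2 3; do python3 -m pendant '{"gripper":[0,0],"travel":[[0,0,2],[0,0,0]],"yaw":[0,0]}' | grep -E "tcp_pos|force"; done
```

```text
tcp_pos: [0.4122, -0.0278, 0.1115]
force: [-1.7, -0.2, 6.1]
tcp_pos: [0.4115, -0.0277, 0.1096]
force: [-6.6, -0.1, 16.0]
tcp_pos: [0.4108, -0.0275, 0.1076]
force: [-10.0, 1.0, 18.2]
```

```bash
for i in 1 2; do python3 -m pendant '{"gripper":[0,0],"travel":[[0,0,2],[0,0,0]],"yaw":[0,0]}' | grep -E "tcp_pos|force"; done
python3 -m pendant '{"gripper":[0,0,0,0,0,0,0],"travel":[[0,0,-10],[0,0,-20],[0,0,-30],[0,0,-30],[0,0,-30],[0,0,-29],[0,0,0]],"yaw":[0,0,0,0,0,0,0]}'
python3 - <<'E'
from h import *
p=r.observe()["tcp_pos"];print(p)
for n in("wrist","scene","side"):
 for k in range(3):
  r.grab_frame(n)
  for l,off in(("binding_mid",(0,0,-.003)),("binding_toe",(.053,0,-.003))):
   P=proj(n,p+np.array(off));c=[d["uv"] for d in r.place_of(n,l) if np.hypot(*(np.array(d["uv"])-P))<12]
   print(n,l,np.round(c[:1],1).tolist(),P.round(1),"if .13:",proj(n,p+[.0525,0,.004]).round(1) if "toe" in l else "")
E
```

```text
tcp_pos: [0.4104, -0.0274, 0.1055]
force: [-11.3, 1.3, 18.7]
tcp_pos: [0.4102, -0.0274, 0.1035]
force: [-12.1, 1.3, 19.3]
time_s: 27.65
tcp_pos: [0.4138, -0.028, 0.2555]
tcp_rot: [1.0, -0.002, 0.003, 0.001]
force: [1.2, 1.0, -1.9]
width: 0.032
[ 0.41375165 -0.02804516  0.25554486]
wrist binding_mid [[284.4, 264.8]] [283.1 266.6] if .13: 
wrist binding_toe [[282.9, 167.6]] [283.1 161.6] if .13: [283.2 164.5]
wrist binding_mid [[283.5, 266.4]] [283.7 266.1] if .13: 
wrist binding_toe [[283.8, 167.1]] [283.4 160.5] if .13: [283.3 164.3]
wrist binding_mid [[283.4, 266.3]] [283.6 266.3] if .13: 
wrist binding_toe [[282.9, 165.3]] [283.3 161. ] if .13: [283.2 164.8]
scene binding_mid [[256.2, 167.7]] [255.  167.7] if .13: 
scene binding_toe [[271.1, 171.9]] [269.2 175.5] if .13: [269.  173.8]
scene binding_mid [[255.5, 166.7]] [255.  167.7] if .13: 
scene binding_toe [[271.4, 168.7]] [269.2 175.5] if .13: [269.  173.8]
scene binding_mid [[256.4, 172.0]] [255.  167.7] if .13: 
scene binding_toe [[270.9, 176.4]] [269.2 175.5] if .13: [269.  173.8]
side binding_mid [[332.9, 206.2]] [332.8 206.3] if .13: 
side binding_toe [[316.2, 204.7]] [314.3 205. ] if .13: [314.6 203.2]
side binding_mid [[332.4, 204.3]] [332.8 206.3] if .13: 
side binding_toe [[313.7, 203.2]] [314.3 205. ] if .13: [314.6 203.2]
side binding_mid [[332.6, 205.9]] [332.8 206.3] if .13: 
side binding_toe [[312.5, 203.8]] [314.3 205. ] if .13: [314.6 203.2]
```

```bash
python3 -m pendant '{"gripper":[0,0,0,0,0,0,0,0,0,0,0],"travel":[[20,-7,0],[30,-9,0],[30,-9,0],[30,-9,0],[30,-9,0],[30,-9,4],[25,-8,0],[0,0,0],[0,0,0],[0,0,0],[0,0,0]],"yaw":[0,0,0,0,0,0,0,-0.11,-0.115,0,0]}'
python3 -m pendant '{"gripper":[0,0,0],"travel":[[0,0,0],[0,0,0],[0,0,0]],"yaw":[0,0,0]}'
python3 - <<'E'
from h import *
from scipy.spatial.transform import Rotation as Ro
s=r.observe();p=s["tcp_pos"];h=Ro.from_quat(s["tcp_rot"]).as_matrix()[:,0];print(p,h,s["width"],s["force"])
D={"mid":[],"toe":[]};M={}
for n in("scene","side","wrist"):
 for k in range(4):
  r.grab_frame(n)
  for l,t in(("mid",0),("toe",.053)):
   P=proj(n,p+t*h-[0,0,.003]);c=[d["uv"] for d in r.place_of(n,"binding_"+l) if np.hypot(*(np.array(d["uv"])-P))<10]
   if c:M.setdefault((n,l),[]).append(c[0])
  if n!="wrist":
   for l in("strap_rear_pad","strap_front_pad"):
    c=r.place_of(n,l)
    if c and k==0:print(n,l,np.round(c[0]["uv"],1),round(c[0]["score"],2))
for l in D:
  o=[(n,np.mean(v,0)) for (n,q),v in M.items() if q==l];X,e=tri(o);D[l]=X;print(l,X.round(4),np.round(e,4))
d=D["toe"]-D["mid"];print("pitch",np.arctan2(d[2],np.hypot(d[0],d[1])),"yaw",np.arctan2(d[1],d[0]),np.linalg.norm(d))
print("focus t=.14",np.array([.726,.059,.264])-.12*np.array([np.cos(.14)*np.cos(.224),np.cos(.14)*np.sin(.224),np.sin(.14)]))
im=cv2.resize(r.grab_frame("side")[180:250,175:295],(800,467),interpolation=cv2.INTER_CUBIC);cv2.imwrite("pics/fin.png",im)
print(r.observe()["time_s"])
E
```

```text
time_s: 30.1
tcp_pos: [0.6072, 0.0316, 0.2484]
tcp_rot: [0.994, 0.109, -0.0, -0.0]
force: [0.0, -0.4, -0.4]
width: 0.0323
time_s: 30.4
tcp_pos: [0.6073, 0.0316, 0.2485]
tcp_rot: [0.994, 0.11, 0.0, 0.0]
force: [0.2, 0.2, -1.3]
width: 0.0322
[0.6072873  0.03161638 0.24853421] [9.75716598e-01 2.19036766e-01 1.22166203e-04] 0.03222092608855599 [ 0.18162186  0.24166799 -1.25377461]
scene strap_rear_pad [229.  236.7] 0.59
scene strap_front_pad [299.7 172.1] 0.73
side strap_rear_pad [321.  208.8] 0.62
side strap_front_pad [317.7 284. ] 0.53
mid [0.6092 0.0316 0.2495] [0.0029 0.0024 0.0007]
toe [0.6576 0.0472 0.256 ] [0.0073 0.0069 0.0045]
pitch 0.12766730711304275 yaw 0.3120345118343518 0.05129367868435979
focus t=.14 [0.61014274 0.03260503 0.24725483]
33.05
```

```bash
python3 -c "
from station import r
s=r.observe();print(s['dq'],s['width']);print(r.finish_job())"
```

```text
[-3.86509194e-04 -1.94943877e-03 -1.63687356e-03  2.71536878e-04
  1.79143395e-05  1.14360010e-03] 0.03200307263947709
the job is handed in; nothing more can be done
None
```

I pressed both straps shut and lifted the grey binding off the ski. The job was handed in at about 33 s of the 59 s, with the binding held steadily in front of the lens. `finish_job()` gave no verdict.

- **Straps:** The first presses left at least the front strap, and probably the rear, not fully shut, so I pressed both again. Both pads then matched the shut size in the wrist view (31x41 and 31x40 px against 32x41 expected). Just before hand-in, the pads were still within about 4 px of their shut spots in the two fixed cameras. The force sensor never showed a clear stop on the straps, so the "shut" result rests on the pictures.
- **Tilt:** The tool can only turn about its vertical axis, so I pitched the binding toe-up in the grip by pressing its toe on the empty plate's lip. The final check triangulated 0.13 rad of pitch. The camera's tilt is less certain: about 0.10 from the lens height and 0.15–0.165 from the head's edges.
- **Position:** The binding's middle was about 3 mm from the computed focus point. The gripper's heading was 0.22 rad, matching the stand's 0.224.
- **Checks that disagreed or failed:**
  - The network points gave a heading of 0.31 rad, with toe residuals of 5–7 mm. I trusted the gripper and stand values instead.
  - The last picture could not be viewed because the limit of 12 was reached, so the final check is by numbers only.

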